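Fit the index plate on the dividing fixture over its shaft and dowel pin

TASK

Pick up the red index plate by its hub, lower it over the shaft of the green dividing fixture, and turn it until the brass dowel pin drops into the plate's pin hole, so that the plate sits fully home, flat on the steel face; then let go. Work gently by feel: never bear on the fixture with the plate harder than 60 N, and do not drop the plate onto it. Leave the glue bottle, the sanding block and the marker where they are.

Things in the scene. Friction and masses are not known exactly. Their poses are not given: they have to be found in the camera images.
- fixture: Green dividing fixture bolted to the bench: square foot 130 x 130 x 10 mm, round body, and on top a steel spindle: a round face of 96 mm diameter (the seat, 34 mm above the bench) that carries a central shaft and an off-centre brass dowel pin. A small yellow lug on the foot marks the fixture's +x. Origin: centre of the underside; z up.
- shaft_seat (a point): Point on the shaft's axis at the height of the seat. Axes as the fixture's. Brass pin: 8 mm diameter, 10 mm high over the seat (last 1 mm tapered to 6 mm), 36 mm from the axis. The spindle is stiff and stays put, but its angle is not measured: seen from above, the pin lies anywhere from 0.2 to 1.3 rad counter-clockwise of the fixture's +x.
- shaft_top (a point): Top centre of the shaft, 40 mm above the seat. The steel shaft has 16 mm diameter; its last 5 mm taper to 10 mm diameter. Axes as the fixture's.
- index_plate: Red index plate with a bare metal hub, about 0.25 to 0.45 kg, lying flat, hub up. Flange 100 mm (x) by 96 mm (y), 10 mm thick; in its middle the hub, 50 mm (x) by 36 mm (y), 36 mm high, with flat sides to grip across the 36 mm (along y), fingertips above the flange. Origin: centre of the underside; z up.
- plate_center (a point): Centre of the plate half-way up its 46 mm overall height, on the bore's axis, 23 mm above its underside. Axes as the plate's. A bore of 18 mm diameter goes right through hub and flange. With the shaft in the bore but the pin not in its hole, the plate rests on the pin, 10 mm above the seat.
- pin_hole (a point): Centre of the pin hole's lower mouth: 9.5 mm diameter, through the flange, 36 mm from the plate's middle along its +x; a white mark on the rim lies beside it. Axes as the plate's.
- glue_bottle: Bystander: upright white glue bottle with dark pointed cap, 56 mm diameter, 178 mm tall. Origin: centre of the underside.
- sanding_block: Bystander: tan sanding block lying flat, 60 x 99 mm, 23 mm high. Origin: centre of the underside.
- marker_1: Bystander: red and white marker pen lying on the bench, 135 mm long, 17 mm thick. Origin: middle of its underside. To the right of the work (fixed, about 0.40 m ahead and 0.06 m left of the base) stands a green bench vice about 100 mm high, and behind the work a grey drawer box: keep clear of both.
Not all that is in view belongs to the job. Leave any pink look-alike of the index_plate alone.

How it is judged:
On the way, in this order (a step that is already met when the one before it is completed fails the run):
1. the plate has been lifted clear of the bench, above the shaft's tip (height (world z) of plate_center above 0.09 m), for 0.05 s.
2. the plate is threaded on the shaft, upright, its underside within 30 mm of the seat (horizontal distance between plate_center and shaft_seat below 0.004 m and z of plate_center in the frame of shaft_seat below 0.053 m and angle between plate_center's own z axis and vertical below 0.15 rad), for 0.05 s.
At the end, for the whole second after the job is handed in: The plate's centre lies within 3 mm of the shaft's axis, its underside within 2 mm of the seat (only possible with the pin in its hole), level within 0.04 rad, at rest (horizontal distance between plate_center and shaft_seat below 0.003 m and z of plate_center in the frame of shaft_seat between 0.02 and 0.025 m and angle between plate_center's own z axis and vertical below 0.04 rad and linear speed of index_plate below 0.02 m/s); the robot touches nothing.
It fails at once if the plate bears on the fixture with more than 60 N (contact force between index_plate and fixture above 60 N).
It fails at once if the plate drops or is rammed on the shaft: faster than 0.3 m/s with its underside less than 42 mm above the seat (horizontal distance between plate_center and shaft_seat below 0.02 m and z of plate_center in the frame of shaft_seat below 0.065 m and linear speed of index_plate above 0.3 m/s).
It fails at once if glue bottle shifted by more than 30 mm (distance of glue_bottle from where it was at the start of the episode above 0.03 m).
It fails at once if sanding block shifted by more than 30 mm (distance of sanding_block from where it was at the start of the episode above 0.03 m).
It fails at once if marker shifted by more than 30 mm (distance of marker_1 from where it was at the start of the episode above 0.03 m).
It also fails if it takes over 67 s, if anything falls off the work surface, if the arm or the gripper's body presses on something with over 40 N, if the wrist force passes 120 N, or if a joint passes its speed limit or range.

ROBOT

A 6-joint arm with a two-finger parallel gripper is mounted at the origin on a cart in front of the work surface, level with it; the furniture and walls round the work are solid. World frame = base frame: x ahead of the robot, y to its left, z up, the work surface at z = 0. Lengths are in m, angles in rad, forces in N, time in s.
With the tool pointing down it reaches from about 0.35 to 0.975 m from the base axis. Payload 17.4 kg.
Tool frame: the origin (TCP) lies where the fingers leave the gripper's body, on its centre line; the fingertips stand 73 mm ahead of it and the grasp point (between the pads) lies bot.hold_point_z ahead of it (bot.hold_point_z is the distance from the TCP to the grasp point, in m); z points along the fingers, y is the line along which they close (so a half turn about z gives the same grasp; the last joint's range is limited). The gripper opens to 85 mm and grips with 20 to 120 N. Pads are 22 mm wide; open, the fingers measure 114 mm over their backs; the gripper's body (76 mm by 85 mm) begins 54 mm behind the grasp point. The pads swing forward as they close: fully open they stand 13 mm farther back than shut.
Start: joints at [1.312, 0.116, 1.442, -0, 1.584, -0.038], TCP at [0.148, 0.659, 0.304] pointing down, gripper open.
Joint ranges: [-2.83, 2.83], [-0.83, 2.19], [0.07, 2.5], [-1.14, 4.28], [0.01, 3], [-2.97, 2.97]. Speed limits (rad/s): [1.89, 1.89, 2.22, 3.14, 3.14, 3.14].

INTERFACE

Orientations are given as a unit quaternion [w, x, y, z].
In Python, from plant import read_state, viewer, bot, cut_out, place_of gives the robot as it stands.
- The arm moves only by the tool drive_tool, never from a script. Its argument "deltas" is a list that holds one entry, the list of rows, each a list of 6 numbers: the shift along the tool's x, y, z in mm, then the turn, a rotation vector about the tool's x, y, z in degrees. In form: [[[x, y, z, wx, wy, wz], ...]]. A call has exactly 10 rows; each row is the pose to reach, as a shift and turn from the pose commanded when the call began, along the tool's axes at that moment; what a row does not reach only later rows make up. A row lasts 1/12 s, in which the tool goes at most 41.7 mm and 7.16 degrees, less where a joint would pass 70% of its speed; a pose out of reach is approached as far as the arm can. A call with a gripper value outside its range is refused whole. "grip" is the opening in per cent of the stroke, from 0 (shut) to 100 (fully open), set as the call begins (left out, the last holds). The fingers move at their own pace and stop on an object; "newtons" is the grip in N (left out, the last holds). Time passes only in rows, so rows that repeat a pose let the fingers close, or fill a call up. It gives the time, the measured TCP pose, the force, the opening and the grip force at its end, in the units of the state.
- read_state(): the state, without advancing time (a new reading comes with each control period).
- viewer.capture(name): name is "scene" or "top"; returns (picture, depth): 400x640x3 uint8, red, green, blue; 400x640 float32, m along the optical axis (not along the pixel's ray), 0 where there is no reading.
- viewer.get_calibration(name): a dict with "camera_matrix" (3x3 intrinsics, pixels), "rvec" (rotation vector, rad) and "tvec" (3), from world to camera coordinates, as OpenCV has them. Camera axes: x right, y down, z forward; pixel columns grow to the right and rows downward; lengths in m; the calibration is good to about 2 mm. A picture is of the moment at which its call begins. get_calibration takes no time and is no camera call.
- bot.close_job(): hands the job in; it is judged then, once.
Trained networks look in the newest picture that a camera, given by its name, has taken for a name from the list of things; names that differ only in an ending like _2 or _b are one class to them, and where a whole thing is asked for, a point or a joint stands for the part that bears it (a point fixed in the world has none). Each returns a list of dicts, best first, with "score" (0 to 1); they miss things now and then, are a little off and sometimes report something else, mostly with a low value. They report only what shows in the picture. A call takes as long as a camera call. They do not tell look-alikes from the thing itself.
- cut_out(query, camera): "region" (400x640 bool, what is visible of it) and "centre" ([column, row] in pixels, amid what is visible of it).
- place_of(query, camera): "centre" ([column, row] in pixels: a listed point, or the origin of a listed thing).
The state is a dict: "t": time; "joints": joint angles; "dq": joint speeds; "effort": joint torques, N m; "tcp_pos": TCP position; "eef_rot": TCP orientation; "contact_force": force on the tool from outside, world axes, zero at the start; "ft_torque": the same for the moment, N m; "width": finger opening in m; "grasp_force": force on a finger pad.
Only numpy, scipy, OpenCV 4.12 (cv2) and the standard library are available. Lean on these libraries where they do the work, as an engineer would, in place of code of your own. Each camera call takes 0.05 s, during which the arm holds its last target. There are 200 camera calls.

## Working session

There is one attempt and no reset: what is moved stays moved. The work goes in short steps, Python scripts to look and compute and a tool call to move; the robot and the scene stay as the last step left them, time stands still between calls to the robot, and variables do not carry over. Pictures are saved under pics/ and viewed, at most 10 in all, crops included, and the job is handed in when it is done.

Besides the shell and the picture viewer there is one more tool, called after "Request:" as a command line: name --argument value ..., lists and objects as JSON in quotes. drive_tool: Moves the arm, as the interface text tells. Its arguments: {"type":"object","properties":{"deltas":{"type":"array"},"grip":{"type":"number"},"newtons":{"type":"number"}},"required":["deltas"]}

```bash
mkdir -p pics
cat > h.py <<'E'
import numpy as np,cv2
from plant import read_state, viewer, bot, cut_out, place_of
from scipy.spatial.transform import Rotation as R
def cal(n):
    c=viewer.get_calibration(n);return np.array(c["camera_matrix"],float),cv2.Rodrigues(np.array(c["rvec"],float))[0],np.array(c["tvec"],float).ravel()
def at_z(n,px,z):
    K,M,t=cal(n);d=M.T@np.linalg.inv(K)@np.array([px[0],px[1],1.]);o=-M.T@t
    return o+d*(z-o[2])/d[2]
def cloud(n,D):
    K,M,t=cal(n);v,u=np.mgrid[:400,:640]
    P=np.stack([(u-K[0,2])/K[0,0]*D,(v-K[1,2])/K[1,1]*D,D],-1)
    return (P-t)@M
def tool():
    s=read_state();q=s["eef_rot"];return np.array(s["tcp_pos"]),R.from_quat([q[1],q[2],q[3],q[0]])
E
python3 - <<'E'
from h import *
np.set_printoptions(precision=4,suppress=True)
ims=[]
for n in ["scene","top"]:
    im,D=viewer.capture(n);np.savez(f"{n}0.npz",im=im,D=D);ims.append(im)
    cv2.imwrite(f"pics/{n}0.png",im[:,:,::-1])
    print(n,-cal(n)[1].T@cal(n)[2])
    for q,z in [("shaft_top",.074),("shaft_seat",.034),("plate_center",.023),("pin_hole",0),("index_plate",0),("fixture",0),("glue_bottle",0),("sanding_block",0),("marker_1",0)]:
        for r in place_of(q,n)[:3]: print(q,r["score"],np.array(r["centre"]),at_z(n,r["centre"],z))
p,r=tool();print(p,r.as_matrix(),bot.hold_point_z,read_state())
E
```

```text
scene [ 0.1211 -0.2302  0.6246]
shaft_top 0.57 [306.3 186.5] [0.4583 0.4071 0.074 ]
shaft_seat 0.88 [301.6 201.5] [0.4428 0.4036 0.034 ]
shaft_seat 0.41 [304.9 185.6] [0.4814 0.4586 0.034 ]
plate_center 0.96 [222.6 226.9] [0.2399 0.4207 0.023 ]
plate_center 0.86 [361.  241.3] [0.5027 0.2243 0.023 ]
pin_hole 0.94 [368.8 241.6] [0.533 0.232 0.   ]
pin_hole 0.56 [219.8 224.9] [0.2406 0.4558 0.    ]
pin_hole 0.41 [288.  249.4] [0.3535 0.3011 0.    ]
index_plate 0.85 [358.7 245.3] [0.505  0.2335 0.    ]
index_plate 0.62 [224.1 234.4] [0.2394 0.4186 0.    ]
fixture 0.69 [299.6 209.7] [0.4412 0.4128 0.    ]
glue_bottle 0.97 [333.2 169.9] [0.6135 0.5269 0.    ]
sanding_block 0.91 [287.3 249.4] [0.352  0.3018 0.    ]
sanding_block 0.49 [365.4 241.4] [0.5263 0.2364 0.    ]
marker_1 0.89 [307.9 295.6] [0.3335 0.1666 0.    ]
marker_1 0.31 [336.9 170.3] [0.6222 0.5199 0.    ]
top [0.3821 0.358  0.9131]
shaft_top 0.93 [287.2 202. ] [0.4424 0.4062 0.074 ]
shaft_seat 0.68 [290.  201.1] [0.4471 0.4024 0.034 ]
plate_center 0.69 [284.4 300.6] [0.2331 0.418  0.023 ]
plate_center 0.65 [369.3 179.4] [0.49
[... 433 characters left out ...]
    ]
marker_1 0.69 [393.2 252.9] [0.329  0.1744 0.    ]
marker_1 0.66 [284.9 203.7] [0.444  0.4156 0.    ]
[0.1479 0.6586 0.3039] [[-0.9757  0.219   0.    ]
 [ 0.219   0.9757 -0.    ]
 [-0.     -0.     -1.    ]] 0.0539 {'t': 1.0, 'joints': array([ 1.3122,  0.116 ,  1.4416, -0.    ,  1.584 , -0.0378]), 'dq': array([-0.0015,  0.0006, -0.0015,  0.002 , -0.0005, -0.0007]), 'effort': array([ -0.0014, -73.1781, -63.2635,  -0.0001,   0.0008,   0.    ]), 'tcp_pos': array([0.1479, 0.6586, 0.3039]), 'eef_rot': array([ 0.    ,  0.1102,  0.9939, -0.    ]), 'contact_force': array([0.2676, 0.7252, 0.0986]), 'ft_torque': array([ 0.0557, -0.0516,  0.0112]), 'grasp_force': 0.0, 'width': 0.08514330428191287}
```

View pics/top0.png

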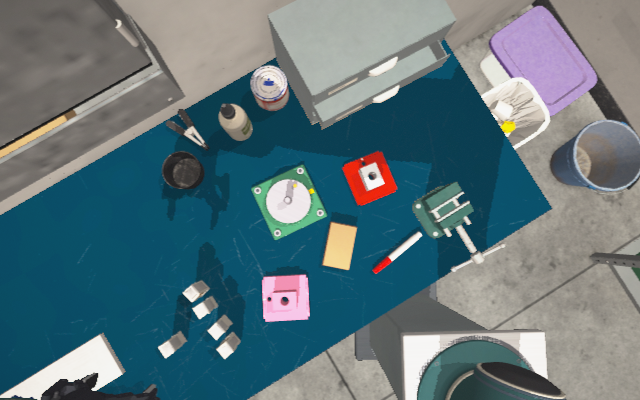

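View pics/scene0.png

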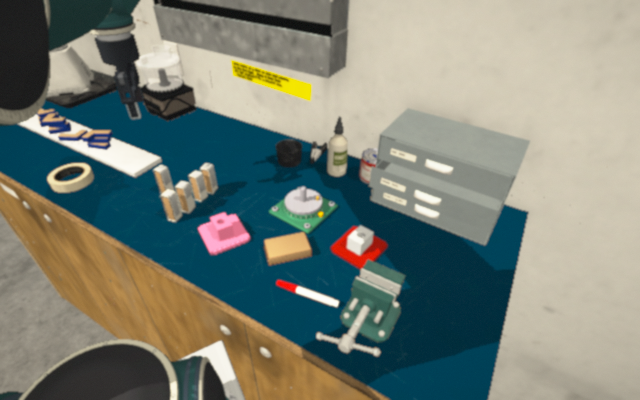

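The top view shows the red plate near (370,178) with its white mark near (361,160), the fixture near (289,200) with the yellow lug at about (312,190), and the pink decoy at (286,298). Next I'll rectify the plate and the fixture for precise measurement.

```bash
cat >> h.py <<'E'
def rectify(n,im,c,z,half=.07,s=400):
    # world x to the right, y up
    K,M,t=cal(n);g=np.float32([[0,0],[s,0],[s,s],[0,s]])
    w=np.array([[c[0]-half,c[1]+half,z],[c[0]+half,c[1]+half,z],[c[0]+half,c[1]-half,z],[c[0]-half,c[1]-half,z]])
    p=(w@M.T+t)@K.T;p=np.float32(p[:,:2]/p[:,2:])
    return cv2.warpPerspective(im,cv2.getPerspectiveTransform(p,g),(s,s),flags=cv2.INTER_CUBIC)
E
python3 - <<'E'
from h import *
np.set_printoptions(precision=4,suppress=True)
d=np.load("top0.npz");im,D=d["im"],d["D"]
a=rectify("top",im,(.495,.222),.01);b=rectify("top",im,(.447,.402),.034)
d2=np.load("scene0.npz")
a2=rectify("scene",d2["im"],(.495,.222),.01);b2=rectify("scene",d2["im"],(.447,.402),.034)
cv2.imwrite("pics/rect.png",cv2.resize(np.vstack([np.hstack([a,b]),np.hstack([a2,b2])])[:,:,::-1],(600,600)))
for n,dd in(("top",d),("scene",d2)):
    im,D=dd["im"],dd["D"];P=cloud(n,D)
    near=(np.hypot(P[...,0]-.495,P[...,1]-.222)<.08)&(D>0)
    hub=near&(P[...,2]>.04)&(P[...,2]<.052)
    print(n,"hub z",np.median(P[hub][:,2]),hub.sum(),cv2.minAreaRect(np.float32(P[hub][:,:2]*1000)))
    hsv=cv2.cvtColor(im,cv2.COLOR_RGB2HSV)
    red=near&((hsv[...,0]<8)|(hsv[...,0]>172))&(hsv[...,1]>150)&(hsv[...,2]>60)&(P[...,2]<.02)&(P[...,2]>.004)
    print("red",red.sum(),np.median(P[red][:,2]),cv2.minAreaRect(np.float32(P[red][:,:2]*1000)))
    nf=(np.hypot(P[...,0]-.447,P[...,1]-.402)<.12)&(D>0)
    seat=nf&(abs(P[...,2]-.034)<.004)&(hsv[...,1]<90)
    print("seat",seat.sum(),np.median(P[seat][:,2]),cv2.minEnclosingCircle(np.float32(P[seat][:,:2]*1000)))
    sh=nf&(P[...,2]>.06);print("shaft",sh.sum(),P[sh].mean(0),P[sh][:,2].max())
    gr=nf&(abs(P[...,2]-.01)<.004);print("foot",cv2.minAreaRect(np.float32(P[gr][:,:2]*1000)))
    ye=nf&(hsv[...,0]>22)&(hsv[...,0]<33)&(hsv[...,1]>180);print("yellow",ye.sum(),P[ye].mean(0))
    for name,msk in(("bottle",(P[...,2]>.1)),):
        m=msk&(np.hypot(P[...,0]-.614,P[...,1]-.51)<.06)&(D>0);print(name,P[m].mean(0),P[m].max(0))
E
```

```text
top hub z 0.046178902552491526 349 ((498.09027099609375, 223.72596740722656), (49.945594787597656, 36.871158599853516), 21.502710342407227)
red 1345 0.010233386454202468 ((498.3885498046875, 223.7445526123047), (99.49431610107422, 96.51392364501953), 21.2945499420166)
seat 1437 0.0342040521230846 ((447.94171142578125, 405.7015686035156), 47.84525680541992)
shaft 49 [0.4476 0.4055 0.0717] 0.07806187325986336
foot ((424.2153625488281, 394.877685546875), (182.2259521484375, 129.89378356933594), 24.326059341430664)
yellow 20 [0.4706 0.3582 0.0213]
bottle [0.6036 0.5486 0.3601] [0.6406 0.5688 0.5487]
scene hub z 0.046737563268453935 289 ((499.7225646972656, 224.82029724121094), (52.04912567138672, 36.39311218261719), 20.525569915771484)
red 801 0.010949485886391516 ((499.7418212890625, 225.25425720214844), (101.61933135986328, 97.3145523071289), 21.80229949951172)
seat 661 0.03514417481606266 ((450.14404296875, 405.7854919433594), 48.88545608520508)
shaft 41 [0.4483 0.4037 0.0698] 0.07643566058755655
foot ((449.6349792480469, 406.66448974609375), (130.59393310546875, 130.98826599121094), 24.0323543548584)
yellow 26 [0.4702 0.356  0.0187]
bottle [0.6085 0.5408 0.2667] [0.64   0.5695 0.4512]
```

View pics/rect.png

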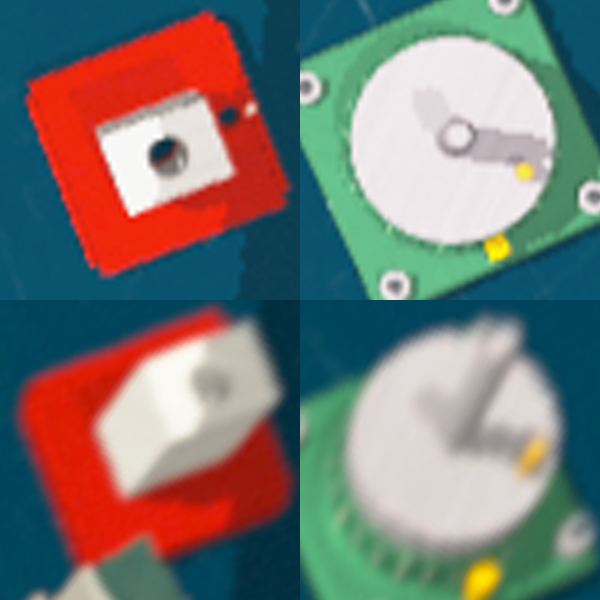

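```bash
cat >> h.py <<'E'
def go(x,y,z,yaw):
    """delta row (mm,deg) to put TCP at x,y,z with tool y axis at world yaw (deg), pointing down"""
    p,r=tool();a=np.radians(yaw);Y=np.array([np.cos(a),np.sin(a),0]);Z=np.array([0,0,-1.]);X=np.cross(Y,Z)
    T=R.from_matrix(np.c_[X,Y,Z])
    print(np.round(np.r_[r.inv().apply(np.array([x,y,z])-p)*1000,(r.inv()*T).as_rotvec(degrees=True)],2))
E
python3 - <<'E'
from h import *
np.set_printoptions(precision=4,suppress=True)
go(.499,.2244,.20,111.4)
for n in("top","scene"):
    d=np.load(n+"0.npz");im,D=d["im"],d["D"];P=cloud(n,D);hsv=cv2.cvtColor(im,cv2.COLOR_RGB2HSV)
    m=(np.hypot(P[...,0]-.448,P[...,1]-.4055)<.046)&(D>0)&(hsv[...,1]>90)&(hsv[...,0]>10)&(hsv[...,0]<40)
    m=m&(P[...,2]>.03)
    v,u=np.where(m);w=hsv[m][:,1].astype(float);c=(np.average(u,weights=w),np.average(v,weights=w))
    q=at_z(n,c,.042);o=np.array([.448,.4055] if n=="top" else [.4495,.406]);e=q[:2]-o
    print(n,m.sum(),q,np.hypot(*e),np.degrees(np.arctan2(e[1],e[0])))
    ob=(D>0)&(P[...,2]>.07)&(np.hypot(P[...,0]-.499,P[...,1]-.2244)<.2)
    Q=P[ob];r=np.hypot(Q[:,0]-.499,Q[:,1]-.2244);
    for i in np.argsort(r)[[0,20,60]] if len(r)>60 else []: print("obst",Q[i],r[i])
E
```

```text
[-437.73 -346.75  103.91   -0.      0.    -34.05]
top 12 [0.4807 0.3917 0.042 ] 0.03552590171252686 -22.884944953037024
obst [0.441  0.1236 0.0823] 0.11631755500414874
obst [0.4459 0.1152 0.0968] 0.1214641047843046
obst [0.4418 0.1107 0.095 ] 0.12726551238867514
scene 12 [0.4802 0.3905 0.042 ] 0.03439167742542924 -26.700496440776142
obst [0.442  0.1247 0.095 ] 0.11489075659838549
obst [0.4492 0.112  0.0952] 0.12290427152109361
obst [0.4351 0.1118 0.0947] 0.12950477138011174
```

Request:
drive_tool --deltas '[[[-31, -25, 0, 0, 0, -3], [-62, -50, 0, 0, 0, -7], [-93, -75, 0, 0, 0, -10], [-124, -100, 10, 0, 0, -14], [-155, -125, 20, 0, 0, -17], [-186, -150, 30, 0, 0, -20], [-217, -175, 40, 0, 0, -24], [-248, -200, 50, 0, 0, -27], [-279, -225, 60, 0, 0, -31], [-310, -250, 70, 0, 0, -34]]]' --grip 100 --newtons 60

```text
t: 1.83
tcp_pos: [0.3963, 0.3451, 0.2337]
eef_rot: [0.0, -0.187, 0.982, 0.0]
contact_force: [0.8, 0.7, 1.0]
width: 0.0854
grasp_force: 0.0
```

```bash
python3 -c "
from h import *
go(.499,.2244,.13,111.4)"
```

```text
[-5.1050e+01 -1.4998e+02  1.0375e+02  1.0000e-02  4.0000e-02  1.7000e-01]
```

Request:
drive_tool --deltas '[[[-8, -25, 10, 0, 0, 0], [-16, -50, 20, 0, 0, 0], [-25, -75, 35, 0, 0, 0], [-34, -100, 50, 0, 0, 0], [-42, -125, 70, 0, 0, 0], [-50, -143, 85, 0, 0, 0], [-51, -150, 95, 0, 0, 0], [-51, -150, 104, 0, 0, 0], [-51, -150, 104, 0, 0, 0], [-51, -150, 104, 0, 0, 0]]]'

```text
t: 2.67
tcp_pos: [0.4972, 0.2264, 0.1301]
eef_rot: [-0.0, -0.186, 0.983, 0.0]
contact_force: [-0.0, 1.0, -0.4]
width: 0.0852
grasp_force: 0.0
```

```bash
python3 -c "
from h import *
go(.499,.2244,.088,111.4);print(tool()[0])
im,D=viewer.capture('top');cv2.imwrite('pics/t1.png',cv2.resize(im[120:260,280:480,::-1],(600,420)))"
```

```text
[-1.010e+00 -2.520e+00  4.206e+01  1.000e-02 -2.000e-02 -2.000e-02]
[0.49715239 0.22636875 0.13005934]
```

View pics/t1.png

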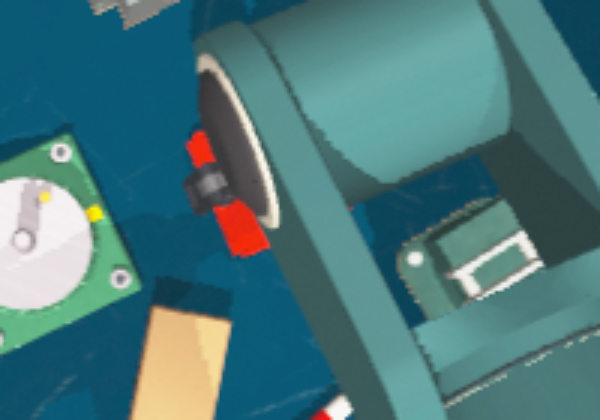

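The gripper is over the red plate with a finger visible at its left side (about (210,185) in the crop). I'm going down to grasp.

Request:
drive_tool --deltas '[[[-1, -2, 6, 0, 0, 0], [-1, -2, 12, 0, 0, 0], [-1, -2, 18, 0, 0, 0], [-1, -2, 24, 0, 0, 0], [-1, -2, 30, 0, 0, 0], [-1, -2, 35, 0, 0, 0], [-1, -2, 39, 0, 0, 0], [-1, -2, 42, 0, 0, 0], [-1, -2, 42, 0, 0, 0], [-1, -2, 42, 0, 0, 0]]]'

```text
t: 3.55
tcp_pos: [0.4993, 0.2241, 0.0878]
eef_rot: [-0.0, -0.185, 0.983, -0.0]
contact_force: [-0.5, -0.1, 0.1]
width: 0.0852
grasp_force: 0.0
```

Request:
drive_tool --deltas '[[[0, 0, 0, 0, 0, 0], [0, 0, 0, 0, 0, 0], [0, 0, 0, 0, 0, 0], [0, 0, 0, 0, 0, 0], [0, 0, 0, 0, 0, 0], [0, 0, 0, 0, 0, 0], [0, 0, 0, 0, 0, 0], [0, 0, 0, 0, 0, 0], [0, 0, 0, 0, 0, 0], [0, 0, 0, 0, 0, 0]]]' --grip 0 --newtons 60

```text
t: 4.38
tcp_pos: [0.4995, 0.2242, 0.0883]
eef_rot: [0.0, -0.185, 0.983, 0.0]
contact_force: [-1.3, -0.1, 5.1]
width: 0.0351
grasp_force: 61.5
```

Request:
drive_tool --deltas '[[[0, 0, -5, 0, 0, 0], [0, 0, -15, 0, 0, 0], [0, 0, -27, 0, 0, 0], [0, 0, -40, 0, 0, 0], [0, 0, -55, 0, 0, 0], [0, 0, -70, 0, 0, 0], [0, 0, -85, 0, 0, 0], [0, 0, -97, 0, 0, 0], [0, 0, -105, 0, 0, 0], [0, 0, -110, 0, 0, 0]]]'

```text
t: 5.22
tcp_pos: [0.4995, 0.2242, 0.1995]
eef_rot: [0.001, -0.185, 0.983, 0.0]
contact_force: [-0.7, -0.1, -4.2]
width: 0.0351
grasp_force: 60.4
```

```bash
python3 -c "
from h import *
go(.4492,.4058,.198,111.4-45)
print(read_state()['contact_force'],read_state()['ft_torque'])"
```

```text
[-1.9240e+01  1.8742e+02  1.5700e+00  4.0000e-02  8.0000e-02  4.4950e+01]
[-0.65218597 -0.11306545 -4.18100919] [-0.02826105 -0.01481117 -0.00043416]
```

Request:
drive_tool --deltas '[[[-2, 15, 0, 0, 0, 4], [-4, 35, 0, 0, 0, 9], [-6, 60, 0, 0, 0, 15], [-8, 85, 0, 0, 0, 20], [-11, 110, 0, 0, 0, 26], [-13, 135, 0, 0, 0, 32], [-15, 157, 0, 0, 0, 38], [-17, 175, 0, 0, 0, 43], [-19, 187, 0, 0, 0, 45], [-19, 187, 0, 0, 0, 45]]]'

```text
t: 6.05
tcp_pos: [0.4481, 0.407, 0.1973]
eef_rot: [-0.0, 0.205, 0.979, -0.0]
contact_force: [0.5, -0.5, -4.3]
width: 0.035
grasp_force: 60.8
```

Request:
drive_tool --deltas '[[[0, 0, 0, 0, 0, 0], [0, 0, 0, 0, 0, 0], [0, 0, 0, 0, 0, 0], [0, 0, 0, 0, 0, 0], [0, 0, 0, 0, 0, 0], [0, 0, 0, 0, 0, 0], [0, 0, 0, 0, 0, 0], [0, 0, 0, 0, 0, 0], [0, 0, 0, 0, 0, 0], [0, 0, 0, 0, 0, 0]]]'

```text
t: 6.88
tcp_pos: [0.4489, 0.4052, 0.1979]
eef_rot: [-0.0, 0.205, 0.979, -0.0]
contact_force: [-0.2, 0.2, -3.2]
width: 0.0351
grasp_force: 60.8
```

Run:
```python
from h import *
np.set_printoptions(precision=4,suppress=True)
go(.4494,.4057,.155,66.4);s=read_state();print(tool()[0],s['contact_force'],s['ft_torque'])
out=[]
for n in("top","scene"):
    im,D=viewer.capture(n);P=cloud(n,D);hsv=cv2.cvtColor(im,cv2.COLOR_RGB2HSV)
    m=(np.hypot(P[...,0]-.4494,P[...,1]-.4057)<.09)&(D>0)&((hsv[...,0]<8)|(hsv[...,0]>172))&(hsv[...,1]>150)&(hsv[...,2]>60)&(P[...,2]>.05)
    print(n,m.sum(),np.median(P[m][:,2]),cv2.minAreaRect(np.float32(P[m][:,:2]*1000)))
    out.append(cv2.resize(im[130:260,210:410],(600,390)) if n=="top" else cv2.resize(im[100:260,210:410],(487,390)))
cv2.imwrite("pics/c.png",cv2.resize(np.hstack(out)[:,:,::-1],(800,287)))
```

```text
[-0.23  0.61 42.91 -0.   -0.   -0.05]
[0.4489 0.4052 0.1979] [-0.1964  0.2198 -3.2277] [-0.028   0.0288 -0.0081]
top 281 0.1199411962385063 ((412.3817138671875, 374.1572570800781), (31.528823852539062, 79.98593139648438), 38.858116149902344)
scene 690 0.12039692903305609 ((449.1697998046875, 404.5826416015625), (98.24651336669922, 98.58293151855469), 66.21363830566406)
```

View pics/c.png

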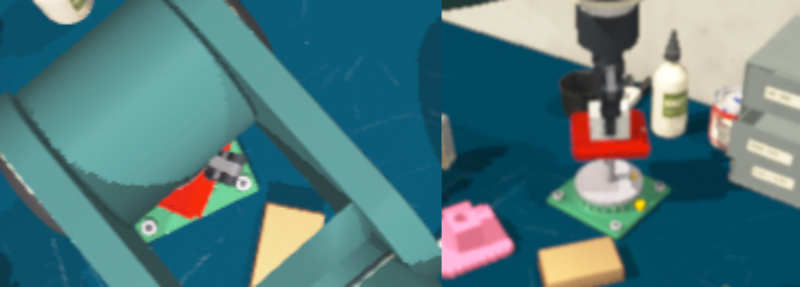

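In the scene view the level plate hangs just above the shaft, its centre within about 1 mm. I'll lower it slowly.

Request:
drive_tool --deltas '[[[0, 1, 5, 0, 0, 0], [0, 1, 11, 0, 0, 0], [0, 1, 17, 0, 0, 0], [0, 1, 23, 0, 0, 0], [0, 1, 28, 0, 0, 0], [0, 1, 32, 0, 0, 0], [0, 1, 34, 0, 0, 0], [0, 1, 36, 0, 0, 0], [0, 1, 36, 0, 0, 0], [0, 1, 36, 0, 0, 0]]]'

```text
t: 7.82
tcp_pos: [0.4494, 0.4062, 0.162]
eef_rot: [0.0, 0.205, 0.979, 0.0]
contact_force: [0.1, -0.6, -3.0]
width: 0.0348
grasp_force: 60.8
```

Request:
drive_tool --deltas '[[[0, 0, 1, 0, 0, 0], [0, 0, 2, 0, 0, 0], [0, 0, 3, 0, 0, 0], [0, 0, 4, 0, 0, 0], [0, 0, 5, 0, 0, 0], [0, 0, 5, 0, 0, 0], [0, 0, 5, 0, 0, 0], [0, 0, 5, 0, 0, 0], [0, 0, 5, 0, 0, 0], [0, 0, 5, 0, 0, 0]]]'

```text
t: 8.65
tcp_pos: [0.4493, 0.4062, 0.1569]
eef_rot: [-0.0, 0.205, 0.979, 0.0]
contact_force: [0.1, 1.7, -4.9]
width: 0.0353
grasp_force: 60.6
```

Free so far. I'll keep going.

Request:
drive_tool --deltas '[[[0, 0, 1, 0, 0, 0], [0, 0, 2, 0, 0, 0], [0, 0, 3, 0, 0, 0], [0, 0, 4, 0, 0, 0], [0, 0, 5, 0, 0, 0], [0, 0, 6, 0, 0, 0], [0, 0, 7, 0, 0, 0], [0, 0, 8, 0, 0, 0], [0, 0, 8, 0, 0, 0], [0, 0, 8, 0, 0, 0]]]'

```text
t: 9.48
tcp_pos: [0.4493, 0.4064, 0.1488]
eef_rot: [-0.0, 0.205, 0.979, 0.0]
contact_force: [-1.1, 6.4, -2.0]
width: 0.0351
grasp_force: 60.9
```

```bash
python3 -c "
from h import *
s=read_state();print(s['contact_force'],s['ft_torque'],s['tcp_pos'])"
```

```text
[-1.07374074  6.36642304 -1.95009185] [1.04334085 0.13896084 0.00608378] [0.44932619 0.40635462 0.14882789]
```

Request:
drive_tool --deltas '[[[0.3, 0.5, 0, 0, 0, 0], [0.4, 0.7, 0, 0, 0, 0], [0.4, 0.7, 0, 0, 0, 0], [0.4, 0.7, 0, 0, 0, 0], [0.4, 0.7, 0, 0, 0, 0], [0.4, 0.7, 0, 0, 0, 0], [0.4, 0.7, 0, 0, 0, 0], [0.4, 0.7, 0, 0, 0, 0], [0.4, 0.7, 0, 0, 0, 0], [0.4, 0.7, 0, 0, 0, 0]]]'

```text
t: 10.32
tcp_pos: [0.4493, 0.407, 0.1489]
eef_rot: [0.0, 0.205, 0.979, -0.0]
contact_force: [-0.8, -0.0, -2.9]
width: 0.0351
grasp_force: 60.9
```

Request:
drive_tool --deltas '[[[0, 0, 1, 0, 0, 0], [0, 0, 2, 0, 0, 0], [0, 0, 4, 0, 0, 0], [0, 0, 6, 0, 0, 0], [0, 0, 8, 0, 0, 0], [0, 0, 10, 0, 0, 0], [0, 0, 10, 0, 0, 0], [0, 0, 10, 0, 0, 0], [0, 0, 10, 0, 0, 0], [0, 0, 10, 0, 0, 0]]]'

```text
t: 11.15
tcp_pos: [0.4493, 0.407, 0.1391]
eef_rot: [0.0, 0.205, 0.979, 0.0]
contact_force: [0.1, -0.5, -3.1]
width: 0.0351
grasp_force: 60.9
```

```bash
python3 -c "
from h import *
s=read_state();print(s['contact_force'],s['ft_torque'],s['tcp_pos'])"
```

```text
[ 0.08489402 -0.49680305 -3.07858727] [ 0.01022186 -0.00739843  0.02148335] [0.44931899 0.40700081 0.13905058]
```

Request:
drive_tool --deltas '[[[0, 0, 2, 0, 0, 0], [0, 0, 3, 0, 0, 0], [0, 0, 4, 0, 0, 0], [0, 0, 5, 0, 0, 0], [0, 0, 6, 0, 0, 0], [0, 0, 7, 0, 0, 0], [0, 0, 7.5, 0, 0, 0], [0, 0, 8, 0, 0, 0], [0, 0, 8, 0, 0, 0], [0, 0, 8, 0, 0, 0]]]'

```text
t: 11.98
tcp_pos: [0.4493, 0.407, 0.1309]
eef_rot: [0.0, 0.205, 0.979, -0.0]
contact_force: [0.0, 0.5, -3.2]
width: 0.0353
grasp_force: 60.9
```

```bash
python3 -c "
from h import *
s=read_state();print(s['contact_force'],s['ft_torque'],s['tcp_pos'])"
```

```text
[ 0.01149362  0.50812153 -3.19780739] [ 0.05245944 -0.02752186 -0.00339099] [0.44926891 0.40696484 0.13091383]
```

Request:
drive_tool --deltas '[[[0, 0, 0.3, 0, 0, 0], [0, 0, 0.6, 0, 0, 0], [0, 0, 0.9, 0, 0, 0], [0, 0, 1.2, 0, 0, 0], [0, 0, 1.5, 0, 0, 0], [0, 0, 1.8, 0, 0, 0], [0, 0, 2, 0, 0, 0], [0, 0, 2, 0, 0, 0], [0, 0, 2, 0, 0, 0], [0, 0, 2, 0, 0, 0]]]'

```text
t: 12.82
tcp_pos: [0.4493, 0.407, 0.1289]
eef_rot: [-0.0, 0.205, 0.979, -0.0]
contact_force: [-0.4, -0.7, -3.5]
width: 0.0353
grasp_force: 60.9
```

```bash
python3 -c "
from h import *
s=read_state();print(s['contact_force'],s['ft_torque'],s['tcp_pos'])"
```

```text
[-0.39626578 -0.67204607 -3.45479941] [ 0.04070608  0.01752928 -0.02011291] [0.44925992 0.40695862 0.12890355]
```

The plate is now about 6 mm above the seat with no contact, so the pin appears to be in its hole. I'll keep going gently.

Request:
drive_tool --deltas '[[[0, 0, 0.5, 0, 0, 0], [0, 0, 1, 0, 0, 0], [0, 0, 1.5, 0, 0, 0], [0, 0, 2, 0, 0, 0], [0, 0, 2.5, 0, 0, 0], [0, 0, 3, 0, 0, 0], [0, 0, 3.5, 0, 0, 0], [0, 0, 4, 0, 0, 0], [0, 0, 4, 0, 0, 0], [0, 0, 4, 0, 0, 0]]]'

```text
t: 13.65
tcp_pos: [0.4493, 0.4069, 0.1249]
eef_rot: [-0.0, 0.205, 0.979, -0.0]
contact_force: [-0.7, 0.1, -4.4]
width: 0.0357
grasp_force: 60.9
```

```bash
python3 -c "
from h import *
s=read_state();print(s['contact_force'],s['ft_torque'],s['tcp_pos'])"
```

```text
[-0.65578386  0.10368722 -4.35853166] [ 0.00430839 -0.00169276  0.02780999] [0.44927182 0.40693287 0.12488812]
```

Request:
drive_tool --deltas '[[[0, 0, 0.2, 0, 0, 0], [0, 0, 0.4, 0, 0, 0], [0, 0, 0.6, 0, 0, 0], [0, 0, 0.8, 0, 0, 0], [0, 0, 1.0, 0, 0, 0], [0, 0, 1.2, 0, 0, 0], [0, 0, 1.4, 0, 0, 0], [0, 0, 1.6, 0, 0, 0], [0, 0, 1.8, 0, 0, 0], [0, 0, 1.8, 0, 0, 0]]]'

```text
t: 14.48
tcp_pos: [0.4493, 0.4069, 0.123]
eef_rot: [-0.0, 0.205, 0.979, -0.0]
contact_force: [-0.3, -0.2, -3.3]
width: 0.0353
grasp_force: 60.9
```

Request:
drive_tool --deltas '[[[0, 0, 0.1, 0, 0, 0], [0, 0, 0.2, 0, 0, 0], [0, 0, 0.3, 0, 0, 0], [0, 0, 0.4, 0, 0, 0], [0, 0, 0.5, 0, 0, 0], [0, 0, 0.6, 0, 0, 0], [0, 0, 0.7, 0, 0, 0], [0, 0, 0.7, 0, 0, 0], [0, 0, 0.7, 0, 0, 0], [0, 0, 0.7, 0, 0, 0]]]'

```text
t: 15.32
tcp_pos: [0.4493, 0.407, 0.1224]
eef_rot: [0.0, 0.205, 0.979, 0.0]
contact_force: [-0.3, 0.6, -3.4]
width: 0.0355
grasp_force: 60.9
```

Request:
drive_tool --deltas '[[[0, 0, 0.1, 0, 0, 0], [0, 0, 0.2, 0, 0, 0], [0, 0, 0.3, 0, 0, 0], [0, 0, 0.4, 0, 0, 0], [0, 0, 0.5, 0, 0, 0], [0, 0, 0.5, 0, 0, 0], [0, 0, 0.5, 0, 0, 0], [0, 0, 0.5, 0, 0, 0], [0, 0, 0.5, 0, 0, 0], [0, 0, 0.5, 0, 0, 0]]]'

```text
t: 16.15
tcp_pos: [0.4493, 0.407, 0.1223]
eef_rot: [0.0, 0.205, 0.979, 0.0]
contact_force: [-3.1, -2.8, 6.4]
width: 0.0355
grasp_force: 61.7
```

Contact at the seat height, so the plate is home. Releasing and backing away.

Request:
drive_tool --deltas '[[[0, 0, -0.4, 0, 0, 0], [0, 0, -0.4, 0, 0, 0], [0, 0, -0.4, 0, 0, 0], [0, 0, -0.4, 0, 0, 0], [0, 0, -0.4, 0, 0, 0], [0, 0, -0.4, 0, 0, 0], [0, 0, -0.4, 0, 0, 0], [0, 0, -0.4, 0, 0, 0], [0, 0, -0.4, 0, 0, 0], [0, 0, -0.4, 0, 0, 0]]]' --grip 100

```text
t: 16.98
tcp_pos: [0.4493, 0.4069, 0.1223]
eef_rot: [0.0, 0.205, 0.979, -0.0]
contact_force: [-0.4, -1.0, -0.4]
width: 0.0855
grasp_force: 0.0
```

Request:
drive_tool --deltas '[[[0, 0, -4, 0, 0, 0], [0, 0, -12, 0, 0, 0], [0, 0, -24, 0, 0, 0], [0, 0, -36, 0, 0, 0], [0, 0, -50, 0, 0, 0], [0, 0, -65, 0, 0, 0], [0, 0, -80, 0, 0, 0], [0, 0, -95, 0, 0, 0], [0, 0, -110, 0, 0, 0], [0, 0, -120, 0, 0, 0]]]'

```text
t: 17.82
tcp_pos: [0.4495, 0.4071, 0.245]
eef_rot: [0.001, 0.205, 0.979, 0.001]
contact_force: [0.0, -0.4, -0.7]
width: 0.0854
grasp_force: 0.0
```

Run:
```python
from h import *
n="scene";im,D=viewer.capture(n);P=cloud(n,D);hsv=cv2.cvtColor(im,cv2.COLOR_RGB2HSV)
m=(np.hypot(P[...,0]-.4494,P[...,1]-.4057)<.09)&(D>0)&((hsv[...,0]<8)|(hsv[...,0]>172))&(hsv[...,1]>150)&(hsv[...,2]>60)&(P[...,2]>.04)
print(np.percentile(P[m][:,2],[10,50,90]),cv2.minAreaRect(np.float32(P[m][:,:2]*1000)),read_state()['width'])
cv2.imwrite("pics/end.png",cv2.resize(im[100:280,200:420,::-1],(660,540)))
```

```text
[0.04351388 0.04508587 0.04646256] ((450.04852294921875, 406.01910400390625), (99.21070861816406, 99.51908111572266), 64.4892807006836) 0.08528150764479395
```

View pics/end.png

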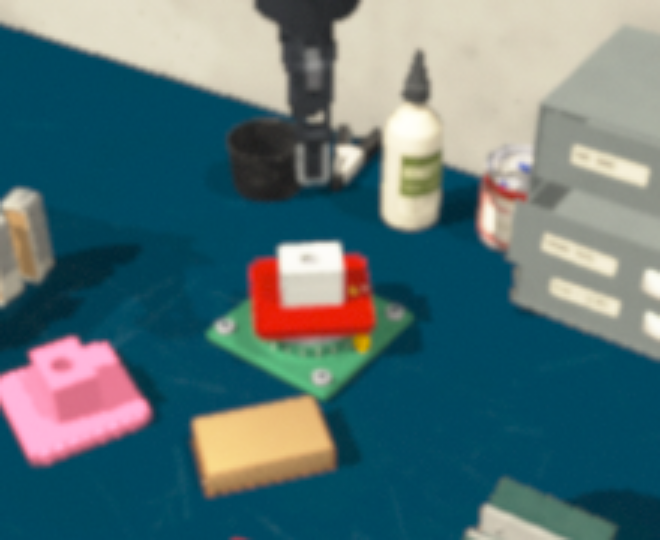

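The plate sits flat at about (310,300). Its flange top is at 45 mm, against an expected 44 mm with the scene camera's +1 mm bias, and the brass pin shows in its hole at about (355,290). The robot is clear.

```bash
python3 -c "
from h import *
print(bot.close_job())"
```

```text
the job is handed in; nothing more can be done
None
```

The red index plate is on the shaft, flat on the steel face with the brass pin in its hole; the gripper let go and is clear, and I handed the job in at about 18 s, though no verdict was returned.

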